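Take the roller out of the dough sheeter

TASK

Flip the sheeter's cam lever fully open, away from you, while the white roller still sits in its slots. Then take the roller forward and down out of the open-ended slots and lay it in the empty grey rest, with its middle over the middle of the rest and lying in the notches, without letting it fall; leave the lever open and do not disturb the steel cutter roll in the other rest.

Things in the scene. Friction and masses are not known exactly. Their poses are not given: they have to be found in the camera images.
- sheeter: Small fixed dough sheeter of bare aluminium: base plate 130 x 200 mm and two upright cheeks 192 mm high, 10 mm thick, 164 mm apart inside, each with a slot open to the front. Origin on the table under the seated roller's middle; z up, y along the roller (cam lever on the +y cheek), -x is the front, towards the robot. Between the cheeks, under the roller, nothing is higher than 85 mm.
- seat (a point): Middle of the seated roller, 130 mm up. Each axle end sits in a pocket behind a 4 mm lip and stays there when the lever is open. Raise it 12 mm to clear the lip (the slot's level roof at 160 mm up allows 24 mm).
- mouth (a point): Middle of the slots' open front end, 45 mm in front (sheeter -x) of the seat and 130 mm up. From the lip, at 9 mm in front of the seat, the slot's floor falls from 128 to 110 mm up at its end here; the roof ends here too. The roller comes out forward, level or downward, and is clear of the sheeter 75 mm in front of the seat. The open cam stays higher than 160 mm.
- cam_lever (a joint): Cam lever outside the sheeter's +y cheek; pivot line along sheeter y, 24 mm in front of the seat, 176 mm up. 0 = shut: handle leans 35 deg from upright towards the robot, cam hangs in front of the axle. Grows as the handle is pushed away from the robot; stop at 1.5 rad, handle leaning 51 deg the other way. Open above 1.2. Friction 0.2 N m, stays where left. Starts at 0 to 0.15.
- lever_tip (a point): Outer end of the cam lever's black handle, in the middle of its width, 88 mm from its pivot. The grip is 24 mm wide (along the sheeter's y) and 14 mm thick, its middle 115 mm to the sheeter's +y side.
- roller: White plastic roller, barrel 44 mm diameter and 150 mm long, on a 12 mm steel axle 236 mm long, 0.25 to 0.5 kg. Origin at its centre, y along the axle. At the start it sits in the sheeter's slots.
- rest: The empty one of two alike fixed grey rests: base 75 x 125 x 10 mm with two 90-degree V notches at y = +50 and -50 mm (each 12 mm long), 57 mm high, 73 mm wide over all; between them only the base. Origin on the table under its middle; y is the way a roller lies. The roller's barrel lying in it has its axis 55 mm above the table, over the origin.
- cutter_roll: Steel cutter roll in the other rest: five discs of 44 mm diameter on a 24 mm core, axle 236 mm long. Origin at its centre, y along its axle. To be left where it is.
Mind the look-alikes: they are no part of the job. What is shaped like the roller but turquoise is not meant.

How it is judged (in metres and radians):
On the way, in this order (a step that is already met when the one before it is completed fails the run):
1. the cam lever is open (above 1.2 rad) with the roller still seated in its slots (within 15 mm of its seat) (value of joint cam_lever above 1.2 rad and x of roller in the frame of sheeter above -0.015 m), for 0.2 s.
2. the roller is held in the fingers, in front of the slots (60 mm or more from its seat) (x of roller in the frame of sheeter below -0.06 m and contact force between the fingers and roller above 0.5 N), for 0.1 s.
At the end, for the whole second after the job is handed in: The roller lies still and released in both notches of the empty rest: its centre within 12 mm of the rest's middle across it and 20 mm along it, 45 to 63 mm above the table, its axle within 10 degrees of the rest's y axis; the cam lever is still open (above 1.2 rad) (value of joint cam_lever above 1.2 rad and x of roller in the frame of rest between -0.012 and 0.012 m and y of roller in the frame of rest between -0.02 and 0.02 m and z of roller in the frame of rest between 0.045 and 0.063 m and angle between the y axis of roller and the y axis of rest, either way round below 0.175 rad and linear speed of roller below 0.02 m/s); the robot touches nothing.
It fails at once if the roller falls freely (faster than 0.6 m/s while not touched by the fingers, a drop of about 18 mm) (linear speed of roller above 0.6 m/s and contact force between the fingers and roller below 0.1 N).
It fails at once if the cutter roll is moved more than 20 mm (distance of cutter_roll from where it was at the start of the episode above 0.02 m).
It also fails if it takes over 54 s, if anything falls off the work surface, if the arm or the gripper's body presses on something with over 40 N, if the wrist force passes 120 N, or if a joint passes its speed limit or range.

ROBOT

A 6-joint arm with a two-finger parallel gripper is mounted at the origin on the work surface. World frame = base frame: x ahead of the robot, y to its left, z up, the work surface at z = 0. Lengths are in m, angles in degrees, forces in N, time in s.
With the tool pointing down it reaches from about 0.4 to 0.825 m from the base axis. Payload 7 kg.
Tool frame: the origin (TCP) lies midway between the tips of the shut fingers; the grasp point (between the pads) lies 19 mm behind it; z points along the fingers, y is the line along which they close (so a half turn about z gives the same grasp; the last joint's range is limited). The gripper opens to 88 mm and grips with 3 to 60 N. Pads are 19 mm wide; open, the fingers measure 130 mm over their backs; the gripper's body (78 mm by 193 mm) begins 47 mm behind the grasp point.
Start: joints at [81.423, 20.546, 0.682, 0, -70.136, -16.507], TCP at [0.286, 0.611, 0.227] pointing down, gripper open.
Joint ranges: [-176.03, 176.03], [-82.01, 121.73], [-58.28, 71.71], [-173.87, 95.51], [-174.79, -0.11], [-173.66, 173.66]. Speed limits (degrees/s): [136.94, 136.94, 172.46, 180, 180, 180].

INTERFACE

Orientations are given as [roll, pitch, yaw] about the fixed x, y, z axes, in that order (R = Rz(yaw) Ry(pitch) Rx(roll)).
In Python, from plant import r, eyes, workorder gives the robot as it stands.
- The arm moves only by the tool step_arm, never from a script. Its argument "plan" is a list of rows, each a list of 5 numbers: the shift along the tool's x, y, z each as a share of 25 cm, from -1 to 1, then the turn about the tool's z as a share of 60 degrees, from -1 to 1, then the finger opening in mm, from 0 to 87.6. In form: [[x, y, z, turn, jaw], ...]. A call has 1 to 12 rows; each row is the pose to reach, as a shift and turn from the pose commanded when the call began, along the tool's axes at that moment; what a row does not reach only later rows make up. A row lasts 1/12 s, in which the tool goes at most 41.7 mm and 7.16 degrees, less where a joint would pass 70% of its speed; a pose out of reach is approached as far as the arm can. A call with a number of a shift or a turn outside -1 to 1 is refused whole. A call with a gripper value outside its range is refused whole. The fingers move at their own pace and stop on an object; "newtons" is the grip in N (left out, the last holds). Time passes only in rows, so rows that repeat a pose let the fingers close. It gives the time, the measured TCP pose, the force, the opening and the grip force at its end, in the units of the state.
- r.get_state(): the state, without advancing time (a new reading comes with each control period).
- eyes.capture(name): name is "scene" or "top" or "wrist"; returns the picture (384x512x3 uint8, red, green, blue); there is no depth.
- eyes.camera_model(name): a dict with "fov_y" (degrees; the focal length in pixels is half the picture's height over the tangent of half this angle, whatever the lens; pixels are square), "cx", "cy" (the principal point, pixels), "world_to_cam" (4x4, takes a point from world to camera coordinates); the wrist camera has in their place "hand_eye" (4x4, takes a point from camera to tool coordinates, whose origin is the TCP and whose axes are the flange's). Camera axes: x right, y up, looking along -z (the intrinsics and any distortion apply to the point x, -y, -z); pixel columns grow to the right and rows downward; lengths in m; the calibration is good to about 2 mm. A picture is of the moment at which its call begins: read the wrist's pose just before it. camera_model takes no time and is no camera call.
- workorder.close_job(): hands the job in; it is judged then, once.
The state is a dict: "time_s": time; "joints": joint angles; "qd": joint speeds; "joint_torque": joint torques, N m; "tcp_pos": TCP position; "eef_rot": TCP orientation; "contact_force": force on the tool from outside, world axes, zero at the start; "moment": the same for the moment, N m; "gripper_width": finger opening in m; "gripper_force": force on a finger pad.
Only numpy, scipy, OpenCV 4.12 (cv2) and the standard library are available. Lean on these libraries where they do the work, as an engineer would, in place of code of your own. Each camera call takes 0.05 s, during which the arm holds its last target. There are 200 camera calls.

## Working session

There is one attempt and no reset: what is moved stays moved. The work goes in short steps, Python scripts to look and compute and a tool call to move; the robot and the scene stay as the last step left them, time stands still between calls to the robot, and variables do not carry over. Pictures are saved under pics/ and viewed, at most 10 in all, crops included, and the job is handed in when it is done.

Besides the shell and the picture viewer there is one more tool, called after ">>>" as name(argument=value, ...), one argument or row to a line, values as JSON. step_arm: Moves the arm, as the interface text tells. Its arguments: {"type":"object","properties":{"plan":{"type":"array"},"newtons":{"type":"number"}},"required":["plan"]}

```bash
ls; mkdir -p pics; python3 - <<'E'
from plant import r,eyes,workorder
import cv2,json
s=r.get_state();print(s)
for n in("scene","top"):
    im=eyes.capture(n);cv2.imwrite(f"pics/{n}0.png",im[:,:,::-1]);print(n,eyes.camera_model(n))
print(eyes.camera_model("wrist"))
E
```

```text
pics
{'time_s': 0.0, 'joints': array([ 8.14234794e+01,  2.05927994e+01,  6.32947875e-01, -1.90767222e-02,
       -7.01346621e+01, -1.65076213e+01]), 'qd': array([ 0.000786  ,  0.03417661, -0.08268035,  0.05746083,  0.09473149,
        0.01536827]), 'joint_torque': array([-1.51809985e-03, -5.82716274e+01,  2.93045425e+01,  6.99707955e+00,
        6.85101666e-03, -1.68971201e-04]), 'tcp_pos': array([0.28598125, 0.61088704, 0.22560429]), 'eef_rot': array([ 1.79904286e+02, -9.66391559e-03, -2.50906311e+01]), 'contact_force': array([0.11829527, 0.39840417, 0.21806051]), 'moment': array([0.01409122, 0.02667596, 0.02485767]), 'gripper_force': 0.0, 'gripper_width': 0.0873988319819368}
scene {'fov_y': 50.42687282073824, 'cx': 253.88387935004377, 'cy': 190.8164993322243, 'world_to_cam': array([[ 0.80044569,  0.59926167, -0.01312063, -0.34412775],
       [-0.49367633,  0.67151201,  0.55258964,  0.20285663],
       [ 0.33995645, -0.43584065,  0.83335019, -1.44040574],
       [ 0.        ,  0.        ,  0.        ,  1.        ]])}
top {'fov_y': 43.624554399071776, 'cx': 245.83238079618167, 'cy': 188.7092510158705, 'world_to_cam': array([[ 0.02305989, -0.99968518,  0.00988875, -0.12300741],
       [ 0.99663241,  0.02376578,  0.07847947, -0.5037951 ],
       [-0.07868978,  0.00804572,  0.99686668, -1.50968358],
       [ 0.        ,  0.        ,  0.        ,  1.        ]])}
{'fov_y': 60.5873251192605, 'cx': 252.01280731162785, 'cy': 195.98480689847233, 'hand_eye': array([[-5.91338886e-04,  9.68197172e-01,  2.50187701e-01,
         6.74703557e-02],
       [ 9.99998734e-01,  2.02945756e-04,  1.57820160e-03,
         5.94827978e-05],
       [ 1.47723579e-03,  2.50188318e-01, -9.68196067e-01,
        -1.58581474e-01],
       [ 0.00000000e+00,  0.00000000e+00,  0.00000000e+00,
         1.00000000e+00]])}
```

```bash
python3 - <<'E'
import cv2
for n in("scene","top"):
    im=cv2.imread(f"pics/{n}0.png");cv2.imwrite(f"pics/{n}0b.png",cv2.resize(im,(800,600),interpolation=cv2.INTER_CUBIC))
E
```

```text
(no output)
```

View pics/scene0b.png

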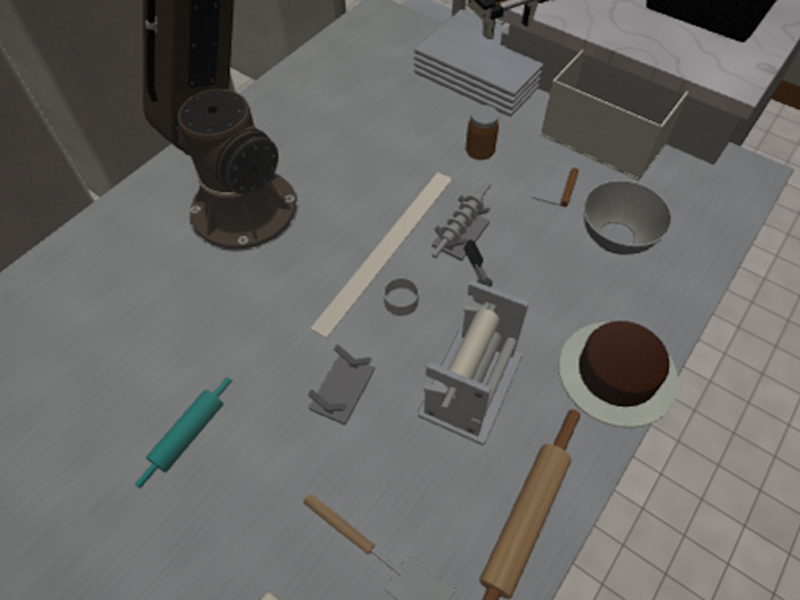

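View pics/top0b.png

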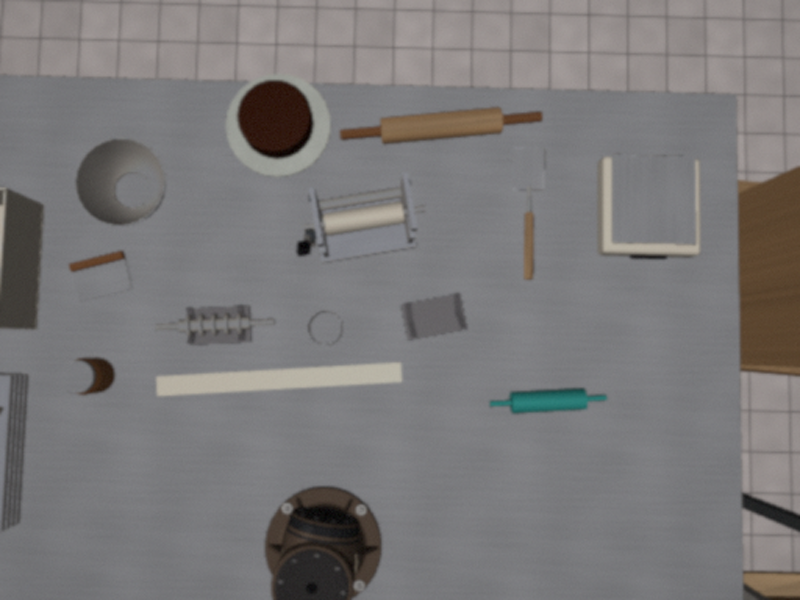

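```bash
python3 - <<'E'
import cv2
a=cv2.imread("pics/scene0.png")[145:285,195:345];cv2.imwrite("pics/sc.png",cv2.resize(a,None,fx=4.2,fy=4.2,interpolation=cv2.INTER_CUBIC))
a=cv2.imread("pics/top0.png")[105:225,180:310];cv2.imwrite("pics/tc.png",cv2.resize(a,None,fx=5,fy=5,interpolation=cv2.INTER_CUBIC))
E
```

```text
(no output)
```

View pics/sc.png

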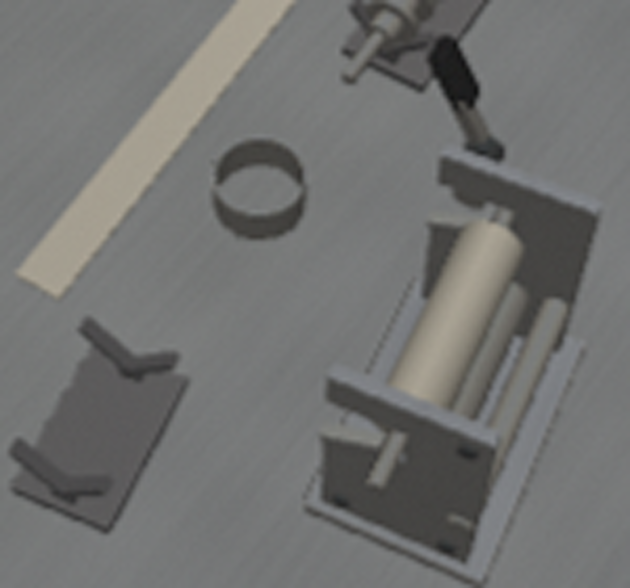

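View pics/tc.png

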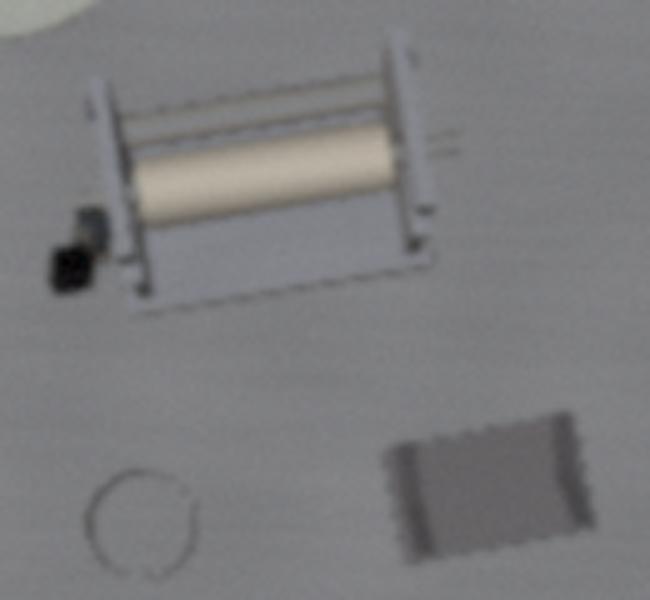

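```bash
cat > h.py <<'E'
import numpy as np
from plant import r,eyes,workorder
from scipy.spatial.transform import Rotation as R
def proj(n,P):
    m=eyes.camera_model(n);T=m["world_to_cam"];f=192/np.tan(np.radians(m["fov_y"]/2))
    p=T[:3,:3]@np.asarray(P,float)+T[:3,3];return np.array([m["cx"]+f*p[0]/-p[2],m["cy"]+f*p[1]/p[2]])
def back(n,uv,z):
    m=eyes.camera_model(n);T=m["world_to_cam"];f=192/np.tan(np.radians(m["fov_y"]/2))
    d=np.array([(uv[0]-m["cx"])/f,-(uv[1]-m["cy"])/f,-1]);d=T[:3,:3].T@d;c=-T[:3,:3].T@T[:3,3]
    return c+d*(z-c[2])/d[2]
sc=lambda u,v:(u/4.2+195,v/4.2+145)
tc=lambda u,v:(u/5+180,v/5+105)
E
python3 - <<'E'
from h import *
np.set_printoptions(precision=4,suppress=True)
a=back("top",tc(141,192),.13);b=back("top",tc(391,157),.13)
d=a-b;print("roller",a,b,(a+b)/2,np.linalg.norm(d),np.degrees(np.arctan2(-d[0],d[1])))
t=back("scene",sc(376,478),.13);print("axle -y end",t,"pred",(a+b)/2-d/np.linalg.norm(d)*.118)
for z in(.01,.057):
  P=[back("top",tc(*p),z) for p in((388,448),(412,562),(570,412),(592,527))]
  print("rest",z,np.mean(P,0),[np.linalg.norm(P[i]-P[j]) for i,j in((0,1),(2,3),(0,2),(1,3))],[np.degrees(np.arctan2(-(P[i]-P[j])[0],(P[i]-P[j])[1])) for i,j in((0,2),(1,3))])
P=[back("scene",sc(*p),.01) for p in((12,487),(108,527),(188,380))]
print("rest scene",P,(P[0]+P[2])/2,np.linalg.norm(P[0]-P[1]),np.linalg.norm(P[1]-P[2]),np.degrees(np.arctan2(-(P[2]-P[1])[0],(P[2]-P[1])[1])))
P=[back("top",tc(*p),.0) for p in((138,313),(432,263))];d=P[0]-P[1]
print("base front",P,np.linalg.norm(d),np.degrees(np.arctan2(-d[0],d[1])))
# lever
c=(a+b)/2;print("levertop",back("top",tc(68,268),.176+.088*np.cos(np.radians(35))),back("scene",sc(442,42),.176+.088*np.cos(np.radians(35))))
E
```

```text
roller [0.6306 0.005  0.13  ] [ 0.6554 -0.1436  0.13  ] [ 0.643  -0.0693  0.13  ] 0.15062078590515546 9.484124942263241
axle -y end [ 0.662 -0.178  0.13 ] pred [ 0.6625 -0.1857  0.13  ]
rest 0.01 [ 0.4657 -0.2157  0.01  ] [np.float64(0.07460928512722989), np.float64(0.07513617453966154), np.float64(0.11939915195699438), np.float64(0.11757925288430063)] [np.float64(12.562222927896125), np.float64(12.308178183569067)]
rest 0.057 [ 0.4633 -0.2122  0.057 ] [np.float64(0.07232588347918802), np.float64(0.07283664755077733), np.float64(0.11574496575364876), np.float64(0.11398076431342488)] [np.float64(12.562222927896148), np.float64(12.308178183569071)]
rest scene [array([ 0.4423, -0.282 ,  0.01  ]), array([ 0.5128, -0.2655,  0.01  ]), array([ 0.4884, -0.1473,  0.01  ])] [ 0.4653 -0.2146  0.01  ] 0.07243624145498344 0.12073210097007626 11.688209527676891
base front [array([0.5738, 0.0141, 0.    ]), array([ 0.6111, -0.1758,  0.    ])] 0.19358340148780326 11.120645506158628
levertop [0.5674 0.0348 0.2481] [0.5546 0.0405 0.2481]
```

>>> step_arm(
  plan=[
    [0.1, 0.1, -0.1, 0.1, 60],
    [0.2, 0.2, -0.2, 0.2, 30],
    [0.3, 0.3, -0.3, 0.3, 0],
    [0.4, 0.4, -0.4, 0.4, 0],
    [0.5, 0.5, -0.5, 0.5, 0],
    [0.6, 0.6, -0.6, 0.6, 0],
    [0.7, 0.7, -0.65, 0.7, 0],
    [0.8, 0.8, -0.7, 0.8, 0],
    [0.9, 0.9, -0.7, 0.9, 0],
    [1, 1, -0.7, 0.92, 0],
    [1, 1, -0.7, 0.92, 0],
  ],
)

```text
time_s: 1.02
tcp_pos: [0.4075, 0.2744, 0.4027]
eef_rot: [-179.9, 0.0, -80.5]
contact_force: [0.0, 0.2, -0.7]
gripper_width: 0.0201
gripper_force: 0.0
```

>>> step_arm(
  plan=[
    [0.16, 0, 0, 0, 0],
    [0.32, 0, 0, 0, 0],
    [0.48, 0, 0, 0, 0],
    [0.64, -0.05, 0, 0, 0],
    [0.8, -0.1, 0, 0, 0],
    [0.92, -0.11, 0, 0, 0],
    [1, -0.11, 0, 0, 0],
  ],
)

```text
time_s: 1.6
tcp_pos: [0.4763, 0.0345, 0.401]
eef_rot: [179.9, -0.0, -80.4]
contact_force: [0.6, -0.4, 0.1]
gripper_width: 0.0003
gripper_force: 0.0
```

>>> step_arm(
  plan=[
    [0.16, 0, 0, 0, 0],
    [0.32, 0, 0, 0, 0],
    [0.48, 0, 0, 0, 0],
    [0.64, -0.05, 0, 0, 0],
    [0.8, -0.1, 0, 0, 0],
    [0.82, -0.11, 0, 0, 0],
    [0.82, -0.11, 0, 0, 0],
    [0.82, -0.11, 0, 0, 0],
  ],
)

```text
time_s: 2.27
tcp_pos: [0.5375, -0.1607, 0.4006]
eef_rot: [179.9, 0.0, -80.4]
contact_force: [-0.3, 0.1, -0.6]
gripper_width: 0.0006
gripper_force: 0.0
```

```bash
python3 - <<'E'
from h import *
import cv2,pickle
s=r.get_state();im=eyes.capture("wrist");print(s["time_s"],s["tcp_pos"],s["eef_rot"])
pickle.dump((s,im),open("w1.pkl","wb"))
cv2.imwrite("pics/w1.png",cv2.resize(im[:,:,::-1],(800,600),interpolation=cv2.INTER_CUBIC))
E
```

```text
2.2667 [ 0.53746667 -0.16068449  0.40059329] [ 1.79895666e+02  2.93741095e-02 -8.03739696e+01]
```

View pics/w1.png

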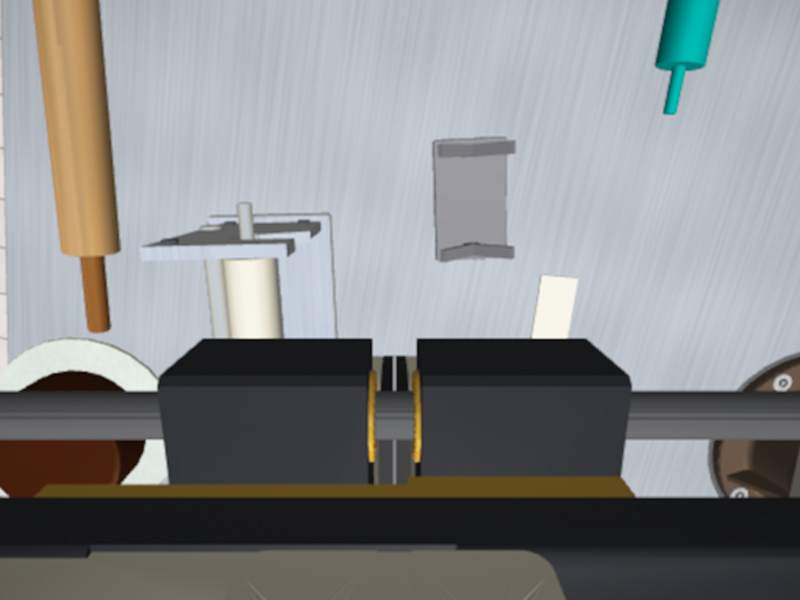

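```bash
cat >> h.py <<'E'
import pickle
def wback(s,uv,z,scale=.64):
    m=eyes.camera_model("wrist");f=192/np.tan(np.radians(m["fov_y"]/2));u,v=np.array(uv)*scale
    H=m["hand_eye"];Rt=R.from_euler("xyz",s["eef_rot"],degrees=True).as_matrix()
    d=Rt@H[:3,:3]@np.array([(u-m["cx"])/f,-(v-m["cy"])/f,-1]);c=Rt@H[:3,3]+s["tcp_pos"]
    return c+d*(z-c[2])/d[2]
E
python3 - <<'E'
from h import *
np.set_printoptions(precision=4,suppress=True)
s,im=pickle.load(open("w1.pkl","rb"))
L=[wback(s,p,.057) for p in((515,141),(515,259),(435,259),(435,147))]
print("rest tips",L,np.mean([L[0],L[2]],0))
B=[wback(s,p,.01) for p in((433,142),(507,140),(437,261))];print("rest base",B,(B[1]+B[2])/2,np.degrees(np.arctan2(-(B[2]-B[0])[0],(B[2]-B[0])[1])))
print("axle end top",wback(s,(245,204),.136),"barrel end L R",wback(s,(223,260),.13),wback(s,(281,260),.13))
print("cheek top",[wback(s,p,.192) for p in((142,260),(142,247),(293,254),(293,240))])
print("base plate",[wback(s,p,.0) for p in((331,213),(337,338))])
E
```

```text
rest tips [array([ 0.4421, -0.2741,  0.057 ]), array([ 0.4171, -0.1657,  0.057 ]), array([ 0.4949, -0.1526,  0.057 ]), array([ 0.5146, -0.2564,  0.057 ])] [ 0.4685 -0.2133  0.057 ]
rest base [array([ 0.5143, -0.2636,  0.01  ]), array([ 0.4403, -0.2781,  0.01  ]), array([ 0.4873, -0.1438,  0.01  ])] [ 0.4638 -0.211   0.01  ] 12.709978796283076
axle end top [ 0.6635 -0.1828  0.136 ] barrel end L R [ 0.679  -0.1328  0.13  ] [ 0.6308 -0.1409  0.13  ]
cheek top [array([ 0.7179, -0.1367,  0.192 ]), array([ 0.7183, -0.1462,  0.192 ]), array([ 0.611 , -0.1591,  0.192 ]), array([ 0.6122, -0.1692,  0.192 ])]
base plate [array([ 0.6082, -0.1745,  0.    ]), array([ 0.5822, -0.0359,  0.    ])]
```

>>> step_arm(
  plan=[
    [-0.15, 0, 0, 0, 0],
    [-0.3, 0.01, 0, -0.01, 0],
    [-0.45, 0.02, 0, -0.02, 0],
    [-0.6, 0.03, 0, -0.02, 0],
    [-0.75, 0.035, 0.1, -0.02, 0],
    [-0.75, 0.035, 0.25, -0.02, 0],
    [-0.75, 0.035, 0.4, -0.02, 0],
    [-0.75, 0.035, 0.55, -0.02, 0],
    [-0.75, 0.035, 0.68, -0.02, 0],
    [-0.75, 0.035, 0.74, -0.02, 0],
    [-0.75, 0.035, 0.74, -0.02, 0],
    [-0.75, 0.035, 0.74, -0.02, 0],
  ],
)

```text
time_s: 3.32
tcp_pos: [0.4969, 0.0238, 0.2171]
eef_rot: [180.0, -0.0, -79.0]
contact_force: [0.9, -0.4, 1.6]
gripper_width: 0.0005
gripper_force: 0.0
```

```bash
python3 - <<'E'
from h import *
import cv2
a=eyes.capture("scene")[100:260,220:420];b=eyes.capture("top")[95:195,150:275]
cv2.imwrite("pics/l1.png",cv2.hconcat([cv2.resize(a,(400,320),interpolation=2),cv2.resize(b,(400,320),interpolation=2)])[:,:,::-1])
E
```

```text
(no output)
```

View pics/l1.png

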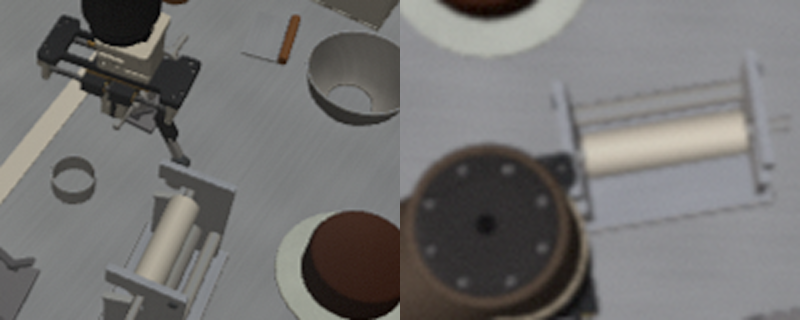

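>>> step_arm(
  plan=[
    [0, -0.04, 0, 0, 0],
    [0, -0.08, 0, 0, 0],
    [0, -0.12, 0, 0, 0],
    [0, -0.16, 0, 0, 0],
    [0, -0.2, 0, 0, 0],
    [0, -0.24, 0, 0, 0],
    [0, -0.28, 0, 0, 0],
  ],
)

```text
time_s: 4.0
tcp_pos: [0.5671, 0.0362, 0.2168]
eef_rot: [180.0, -0.0, -79.1]
contact_force: [-2.9, -0.3, 3.3]
gripper_width: 0.0001
gripper_force: 1.8
```

>>> step_arm(
  plan=[
    [0, -0.04, 0, 0, 0],
    [0, -0.08, 0, 0, 0],
    [0, -0.12, 0, 0, 0],
    [0, -0.15, 0, 0, 0],
    [0, -0.17, 0, 0, 0],
    [0, -0.17, 0, 0, 0],
  ],
)

```text
time_s: 4.5
tcp_pos: [0.6085, 0.0444, 0.2154]
eef_rot: [179.9, -0.0, -79.1]
contact_force: [-0.7, -0.6, -0.0]
gripper_width: 0.0004
gripper_force: 0.1
```

```bash
python3 - <<'E'
from h import *
import cv2
a=eyes.capture("scene")[100:260,220:420];b=eyes.capture("top")[95:195,150:275]
cv2.imwrite("pics/l2.png",cv2.hconcat([cv2.resize(a,(400,320),interpolation=2),cv2.resize(b,(400,320),interpolation=2)])[:,:,::-1])
E
```

```text
(no output)
```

View pics/l2.png

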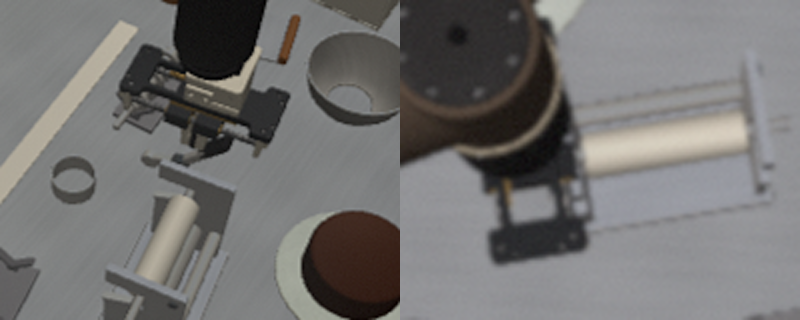

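>>> step_arm(
  plan=[
    [0, -0.01, 0, 0, 0],
    [0, -0.02, 0, 0, 0],
    [0, -0.03, 0, 0, 0],
    [0, -0.03, 0, 0, 0],
  ],
)

```text
time_s: 4.93
tcp_pos: [0.6152, 0.0457, 0.2166]
eef_rot: [180.0, -0.0, -79.1]
contact_force: [-3.0, -0.9, 0.4]
gripper_width: 0.0007
gripper_force: 1.4
```

>>> step_arm(
  plan=[
    [0, 0.05, 0, 0, 0],
    [0, 0.1, -0.1, 0, 0],
    [0, 0.1, -0.22, 0, 0],
    [0, 0.1, -0.35, 0, 0],
    [0.1, 0.05, -0.45, 0, 40],
    [0.22, 0, -0.5, 0, 87],
    [0.35, -0.02, -0.5, 0, 87],
    [0.46, -0.02, -0.5, 0, 87],
    [0.46, -0.02, -0.5, 0, 87],
    [0.46, -0.02, -0.5, 0, 87],
    [0.46, -0.02, -0.5, 0, 87],
  ],
)

```text
time_s: 5.85
tcp_pos: [0.6424, -0.0662, 0.3417]
eef_rot: [-179.9, -0.0, -79.1]
contact_force: [-0.1, 0.7, -0.4]
gripper_width: 0.0414
gripper_force: 0.0
```

```bash
python3 - <<'E'
from h import *
import cv2
s=r.get_state();im=eyes.capture("wrist");print(s["time_s"],s["tcp_pos"],s["eef_rot"])
pickle.dump((s,im),open("w2.pkl","wb"))
w=cv2.resize(im,(480,360),interpolation=2);a=cv2.resize(eyes.capture("scene")[100:280,230:390],(320,360),interpolation=2)
cv2.imwrite("pics/w2.png",cv2.hconcat([w,a])[:,:,::-1])
E
```

```text
5.85 [ 0.64235077 -0.06624689  0.34173156] [-1.79926210e+02 -5.86471355e-03 -7.91206408e+01]
```

View pics/w2.png

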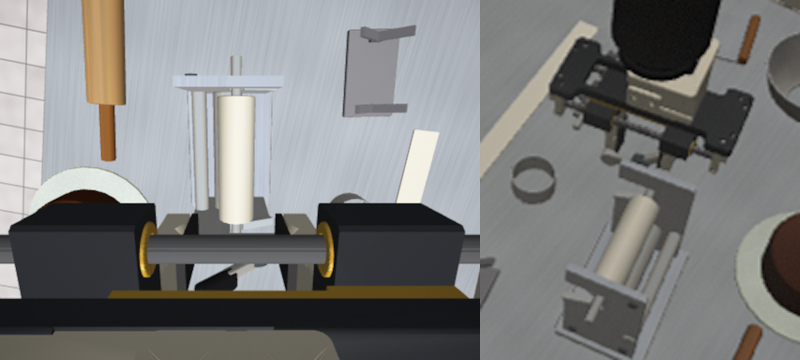

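```bash
python3 - <<'E'
from h import *
np.set_printoptions(precision=4,suppress=True)
s,im=pickle.load(open("w2.pkl","rb"));k=512/480
T=[wback(s,p,.135,k) for p in((219.,96),(253,96))];B=[wback(s,p,.145,k) for p in((219,222),(254,222))]
t=np.mean(T,0);b=np.mean(B,0);print(t,b,(t+b)/2,np.linalg.norm((b-t)[:2]),np.degrees(np.arctan2(-(b-t)[0],(b-t)[1])))
L=[wback(s,p,z,k) for p,z in(((347,30),.01),((344,115),.01),((407,108),.057),((416,30),.057))];print(L)
E
```

```text
[ 0.6578 -0.1406  0.135 ] [0.6291 0.0061 0.145 ] [ 0.6435 -0.0672  0.14  ] 0.1494590791112908 11.078916977470525
[array([ 0.5175, -0.2645,  0.01  ]), array([ 0.4886, -0.1471,  0.01  ]), array([ 0.4209, -0.1714,  0.057 ]), array([ 0.4416, -0.2689,  0.057 ])]
```

>>> step_arm(
  plan=[
    [0.01, 0, 0.05, 0, 87],
    [0.01, 0, 0.15, 0, 87],
    [0.01, 0, 0.26, 0, 87],
    [0.01, 0, 0.37, 0, 87],
    [0.01, 0, 0.48, 0, 87],
    [0.01, 0, 0.58, 0, 87],
    [0.01, 0, 0.68, 0, 87],
    [0.01, 0, 0.77, 0, 87],
    [0.01, 0, 0.85, 0, 87],
    [0.01, 0, 0.9, 0, 87],
    [0.01, 0, 0.92, 0, 87],
    [0.01, 0, 0.92, 0, 87],
  ],
)

```text
time_s: 6.95
tcp_pos: [0.6418, -0.0679, 0.1106]
eef_rot: [179.9, 0.0, -79.0]
contact_force: [-0.9, 0.1, 0.3]
gripper_width: 0.0873
gripper_force: 0.0
```

>>> step_arm(
  plan=[
    [0, 0, 0, 0, 60],
    [0, 0, 0, 0, 50],
    [0, 0, 0, 0, 44],
    [0, 0, 0, 0, 36],
    [0, 0, 0, 0, 30],
    [0, 0, 0, 0, 30],
    [0, 0, 0, 0, 30],
    [0, 0, 0, 0, 30],
    [0, 0, 0, 0, 30],
    [0, 0, 0, 0, 30],
  ],
  newtons=35,
)

```text
time_s: 7.78
tcp_pos: [0.6427, -0.0687, 0.1118]
eef_rot: [-180.0, -0.0, -79.1]
contact_force: [1.2, 1.0, 1.1]
gripper_width: 0.043
gripper_force: 35.0
```

>>> step_arm(
  plan=[
    [0, 0, -0.02, 0, 30],
    [0, 0, -0.04, 0, 30],
    [0, 0, -0.06, 0, 30],
    [0, 0, -0.07, 0, 30],
    [0, 0, -0.07, 0, 30],
    [0, 0, -0.07, 0, 30],
  ],
)

```text
time_s: 8.28
tcp_pos: [0.6422, -0.0686, 0.1292]
eef_rot: [-180.0, 0.0, -79.1]
contact_force: [-0.7, -0.0, -3.9]
gripper_width: 0.0435
gripper_force: 35.0
```

>>> step_arm(
  plan=[
    [0, 0.03, 0, 0, 30],
    [0, 0.06, 0, 0, 30],
    [0, 0.09, 0, 0, 30],
    [0, 0.13, 0, 0, 30],
    [0, 0.17, 0, 0, 30],
    [0, 0.21, 0, 0, 30],
    [0, 0.25, 0, 0, 30],
    [0, 0.29, 0, 0, 30],
    [0, 0.33, 0, 0, 30],
    [0, 0.36, 0, 0, 30],
    [0, 0.38, 0, 0, 30],
    [0, 0.38, 0, 0, 30],
  ],
)

```text
time_s: 9.28
tcp_pos: [0.5481, -0.0868, 0.1293]
eef_rot: [-180.0, 0.0, -79.1]
contact_force: [0.3, 0.2, -3.5]
gripper_width: 0.0432
gripper_force: 35.0
```

>>> step_arm(
  plan=[
    [0, 0.05, 0, 0, 30],
    [0, 0.12, 0, 0, 30],
    [0.03, 0.2, 0, 0, 30],
    [0.09, 0.28, 0, -0.01, 30],
    [0.17, 0.34, 0, -0.02, 30],
    [0.25, 0.38, 0, -0.023, 30],
    [0.33, 0.41, 0, -0.023, 30],
    [0.4, 0.417, 0, -0.023, 30],
    [0.433, 0.417, 0, -0.023, 30],
    [0.433, 0.417, 0, -0.023, 30],
    [0.433, 0.417, 0, -0.023, 30],
  ],
)

```text
time_s: 10.2
tcp_pos: [0.4674, -0.2128, 0.1289]
eef_rot: [180.0, 0.0, -77.8]
contact_force: [-0.8, 0.5, -4.2]
gripper_width: 0.0435
gripper_force: 35.0
```

```bash
python3 - <<'E'
from h import *
import cv2
s=r.get_state();im=eyes.capture("wrist");print(s["time_s"],s["tcp_pos"],s["eef_rot"])
pickle.dump((s,im),open("w3.pkl","wb"))
w=cv2.resize(im,(480,360),interpolation=2);a=cv2.resize(eyes.capture("scene")[120:300,180:340],(320,360),interpolation=2)
cv2.imwrite("pics/w3.png",cv2.hconcat([w,a])[:,:,::-1])
E
```

```text
10.2 [ 0.46744736 -0.21280949  0.12887315] [ 1.79992711e+02  6.92988052e-03 -7.77704821e+01]
```

View pics/w3.png

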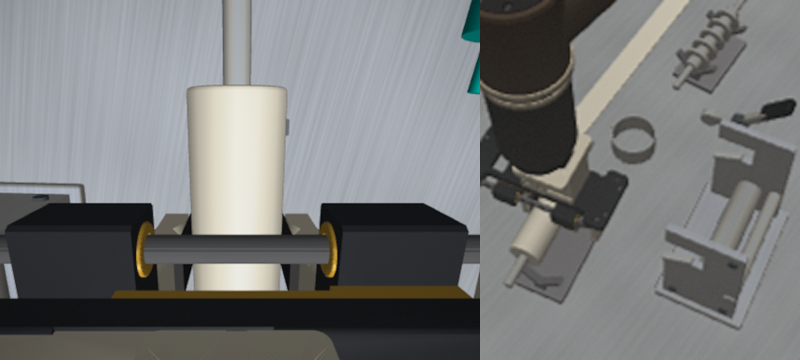

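>>> step_arm(
  plan=[
    [-0.003, 0, 0.04, 0, 30],
    [-0.003, 0.005, 0.09, 0, 30],
    [-0.003, 0.005, 0.14, 0, 30],
    [-0.003, 0.005, 0.19, 0, 30],
    [-0.003, 0.005, 0.23, 0, 30],
    [-0.003, 0.005, 0.27, 0, 30],
    [-0.003, 0.005, 0.3, 0, 30],
    [-0.003, 0.005, 0.32, 0, 30],
    [-0.003, 0.005, 0.335, 0, 30],
    [-0.003, 0.005, 0.35, 0, 30],
    [-0.003, 0.005, 0.355, 0, 30],
    [-0.003, 0.005, 0.355, 0, 30],
  ],
)

```text
time_s: 11.3
tcp_pos: [0.4658, -0.2122, 0.0403]
eef_rot: [180.0, -0.0, -77.7]
contact_force: [-0.2, -0.5, -3.6]
gripper_width: 0.0431
gripper_force: 35.0
```

>>> step_arm(
  plan=[
    [0, 0, 0.005, 0, 30],
    [0, 0, 0.01, 0, 30],
    [0, 0, 0.013, 0, 30],
    [0, 0, 0.013, 0, 30],
  ],
)

```text
time_s: 11.63
tcp_pos: [0.4659, -0.2124, 0.038]
eef_rot: [-180.0, -0.0, -77.7]
contact_force: [-3.7, -0.6, 5.2]
gripper_width: 0.0433
gripper_force: 35.0
```

>>> step_arm(
  plan=[
    [0, 0.004, 0, 0, 30],
    [0, 0.006, 0.002, 0, 30],
    [0, 0.006, 0.002, 0, 30],
  ],
)

```text
time_s: 11.88
tcp_pos: [0.4647, -0.2126, 0.0369]
eef_rot: [-180.0, -0.0, -77.7]
contact_force: [-0.2, 0.9, 0.5]
gripper_width: 0.0433
gripper_force: 35.0
```

>>> step_arm(
  plan=[
    [0, 0, 0, 0, 44],
    [0, 0, 0, 0, 45],
    [0, 0, 0, 0, 47],
    [0, 0, 0, 0, 50],
    [0, 0, 0, 0, 56],
    [0, 0, 0, 0, 64],
    [0, 0, 0, 0, 72],
    [0, 0, 0, 0, 72],
    [0, 0, 0, 0, 72],
  ],
  newtons=10,
)

```text
time_s: 12.63
tcp_pos: [0.4644, -0.2125, 0.0366]
eef_rot: [-180.0, -0.0, -77.7]
contact_force: [-0.2, 0.1, 0.3]
gripper_width: 0.071
gripper_force: 0.0
```

Released without load. Straight up, then a look.

>>> step_arm(
  plan=[
    [0, 0, -0.04, 0, 72],
    [0, 0, -0.1, 0, 72],
    [0, 0, -0.18, 0, 72],
    [0, 0, -0.28, 0, 72],
    [0, 0, -0.4, 0, 72],
    [0, 0, -0.52, 0, 72],
    [0, 0, -0.64, 0, 72],
    [0, 0, -0.76, 0, 72],
    [-0.1, 0.2, -0.86, 0, 72],
    [-0.1, 0.4, -0.9, 0, 72],
    [-0.1, 0.5, -0.9, 0, 72],
    [-0.1, 0.5, -0.9, 0, 72],
  ],
)

```text
time_s: 13.63
tcp_pos: [0.3325, -0.2148, 0.2636]
eef_rot: [-179.8, -0.0, -77.7]
contact_force: [-0.0, -0.1, -1.1]
gripper_width: 0.0721
gripper_force: 0.0
```

```bash
python3 - <<'E'
from h import *
import cv2
a=cv2.resize(eyes.capture("scene")[120:300,180:340],(400,450),interpolation=2);b=cv2.resize(eyes.capture("top")[105:225,190:296],(400,450),interpolation=2)
cv2.imwrite("pics/f.png",cv2.hconcat([a,b])[:,:,::-1])
E
```

```text
(no output)
```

View pics/f.png

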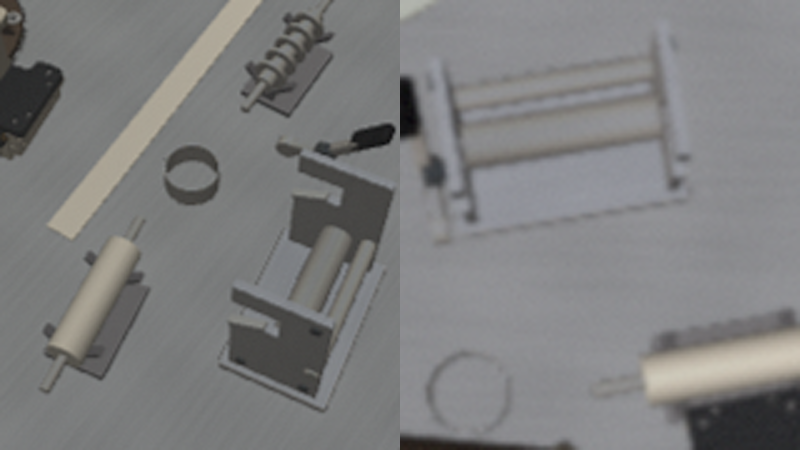

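The roller lies in both notches (scene crop, about (95,295)). The lever leans well back (370,140), and the cutter roll is untouched.

```bash
python3 -c "
from plant import workorder
print(workorder.close_job())"
```

```text
the job is handed in; nothing more can be done
None
```

The job is handed in, with no verdict returned: the last pictures showed the cam lever open, the white roller released in both notches of the grey rest, and the cutter roll undisturbed.

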